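Swap the flat cell in the cordless work lamp

ROBOT

A 6-joint arm with a two-finger parallel gripper is mounted at the origin on a cart in front of the work surface, level with it; the furniture and walls round the work are solid. World frame = base frame: x ahead of the robot, y to its left, z up, the work surface at z = 0. Lengths are in m, angles in rad, forces in N, time in s.
With the tool pointing down it reaches from about 0.425 to 0.95 m from the base axis. Payload 3.5 kg.
Tool frame: the origin (TCP) lies midway between the tips of the shut fingers; the grasp point (between the pads) lies 19 mm behind it; z points along the fingers, y is the line along which they close (so a half turn about z gives the same grasp; the last joint's range is limited). The gripper opens to 85 mm and grips with 20 to 120 N. Pads are 22 mm wide; open, the fingers measure 114 mm over their backs; the gripper's body (76 mm by 85 mm) begins 54 mm behind the grasp point. The pads swing forward as they close: fully open they stand 13 mm farther back than shut.
Start: joints at [1.019, 0.286, 1.577, -0, 1.279, -0.15], TCP at [0.264, 0.621, 0.231] pointing down, gripper open.
Joint ranges: [-2.77, 2.77], [-0.9, 2.22], [0.21, 2.48], [-1.53, 4.67], [0.24, 2.81], [-2.84, 2.84]. Speed limits (rad/s): [2.79, 2.79, 3.14, 3.14, 3.14, 3.14].

INTERFACE

Orientations are given as a unit quaternion [x, y, z, w].
In Python, from plant import * gives the robot as it stands.
- The arm moves only by the tool move_arm, never from a script. Its argument "moves" is a list of rows, each a list of 3 entries, a list of its own where there are three numbers: the opening, from 0 (shut) to 1 (fully open), then the shift along the tool's x, y, z in m, then the turn, a rotation vector about the tool's x, y, z in rad. A call has exactly 10 rows; each row shifts and turns the commanded pose from where the row before left it, along the tool's axes as they then stand; what a row does not reach is not made up. A row lasts 1/12 s, in which the tool goes at most 41.7 mm and 7.16 degrees, less where a joint would pass 70% of its speed; a pose out of reach is approached as far as the arm can. A call is refused whole if a number of a shift passes 0.0417 or a number of a turn 0.125, either way. A call with a gripper value outside its range is refused whole. The fingers move at their own pace and stop on an object; "grip_force" is the grip in N (left out, the last holds). Time passes only in rows, so rows that do not move let the fingers close, or fill a call up. It gives the time, the measured TCP pose, the force, the opening and the grip force at its end, in the units of the state.
- get_state(): the state, without advancing time (a new reading comes with each control period).
- read_camera(name): name is "side" or "top" or "wrist"; returns the picture (384x512x3 uint8, red, green, blue); there is no depth.
- camera_params(name): a dict with "fx", "fy", "cx", "cy" (pixels), "rvec" (rotation vector, rad) and "tvec" (3), from world to camera coordinates, as OpenCV has them; the wrist camera has in their place "tool_from_camera" (4x4, takes a point from camera to tool coordinates, whose origin is the TCP and whose axes are the flange's). Camera axes: x right, y down, z forward; pixel columns grow to the right and rows downward; lengths in m; the calibration is good to about 2 mm. A picture is of the moment at which its call begins: read the wrist's pose just before it. camera_params takes no time and is no camera call.
- sign_off(): hands the job in; it is judged then, once.
The state is a dict: "time": time; "qpos": joint angles; "dq": joint speeds; "joint_efforts": joint torques, N m; "eef_pos": TCP position; "tcp_rot": TCP orientation; "contact_force": force on the tool from outside, world axes, zero at the start; "wrist_torque": the same for the moment, N m; "opening": opening from 0.0 (shut) to 1.0 (fully open); "finger_force": force on a finger pad.
Only numpy, scipy, OpenCV 4.12 (cv2) and the standard library are available. Lean on these libraries where they do the work, as an engineer would, in place of code of your own. Each camera call takes 0.05 s, during which the arm holds its last target. There are 200 camera calls.

TASK

The work lamp's battery is flat. Take the grey flat cell out of its spring-loaded holder (push it against the spring and tip the other end up) and lay it in the red tray; then take the green charged cell from the charger, push its plain end against the spring, drop its brass nub end in so that it lies fully home in the holder, and last of all push the lamp's switch lever fully over to on. Leave the spray can and the tin of bolts standing where they are.

Things in the scene. Friction and masses are not known exactly. Their poses are not given: they have to be found in the camera images.
- lamp: Yellow cordless work lamp, fixed to the bench: base plate 293 x 84 x 8 mm (x -158 to 135); from the robot outward it carries the switch, the black cell holder and the lamp head (x 92 to 130, 110 wide, top z = 112). Origin under the plate on its middle line; x runs along it, away from the robot, to the lamp head; z up. All x, y, z below in mm are in this frame.
- seat (a point): Middle of a cell (33 mm dia.) that is home: lamp x = -11, y = 0, z = 36, lying along x on two rails (its underside z = 19.5), plain end at x = 20, nub toward the robot at x = -42. Axes as the lamp's. From x = -34 to 12 the holder's sides are open down to the plate (z = 8), for fingers gripping across the cell; the rails reach y = +-14.
- hood_edge (a point): Lower edge of the hood, a bridge over the mouth of the spring pocket: x 12 to 26, underside z = 61.5, top z = 65.5. The pocket (inside 38 mm wide, walls to z = 48) runs on to x = 54. The hood overlaps 8 mm of a cell that is home, so a cell goes in or out tilted about 20 degrees, nub end up, its plain end under the hood and pressing the spring.
- wall_top (a point): Upper edge of the fixed contact wall that the nub rests against: face x = -42, top z = 39.5, 6 mm thick; cheeks 37 mm apart beside the cell from x = -34 to -48, up to z = 38. With the cell pressed 3 to 5 mm beyond home against the spring, the nub end clears the wall and can swing down or up.
- spring (a joint): Coil spring contact, a 16 mm round plate centred at z = 36: how far it is pushed in toward +x (m). 0 free (face at x = 14), 0.006 with a cell home, 0.022 at most; 450 N/m.
- switch (a joint): Lamp switch lever, a red ball on a short steel stem: 0 = off, leaning toward the robot; 1.0 rad = on, leaning toward the cell holder; it stays where it is left.
- switch_tip (a point): Centre of the lever's red 26 mm ball, 50 mm from its pivot at x = -115, z = 30. Off: x = -139, z = 74; on: x = -91, z = 74. It turns easily (about 2 N at the ball). The block under it is 70 x 50 mm, top z = 33.
- flat_cell: Flat cell: grey cylinder with a red band, 33 mm dia., 62 mm long with its 2 mm brass nub, 0.12 kg. Origin on its axis at mid length; x points along the axis to the nub (+) end. It starts home in the lamp's holder.
- charged_cell: Charged cell: green cylinder with a copper band near the nub, same size, mass and axes as the flat cell. It starts lying in the charger, its nub toward the robot.
- charger: Grey charger, fixed: plate 110 x 78 x 8 mm; its origin underneath, x away from the robot. Two rails carry a cell along its x axis, axis 36 mm above the bench, between end stops whose tops are 26 mm high; sides open for fingers down to 8 mm. A 29 mm high block stands beyond the far stop (x 43 to 59 mm).
- tray: Red tray for flat cells, fixed, 130 (x) x 124 (y) x 20 mm high, walls 4 mm; origin under its centre. Five low ribs along its x on the floor, 22 mm apart, tops 8 mm high, keep a cell laid along x from rolling: it settles between two ribs with its axis about 21 mm above the bench.
- solvent_can: Black spray can, 68 mm dia., 235 mm tall, standing; origin under its centre.
- bolt_tin: Tin of bolts, about 78 mm dia., 84 mm tall, standing; origin under its centre.
Not all that is in view belongs to the job. Several things have the shape of the charged_cell; the one meant has the colours described above.

How it is judged:
On the way, in this order (a step that is already met when the one before it is completed fails the run):
1. the flat cell lies in the tray (x of flat_cell in the frame of tray between -0.05 and 0.05 m and y of flat_cell in the frame of tray between -0.05 and 0.05 m and z of flat_cell in the frame of tray between 0.012 and 0.033 m and linear speed of flat_cell below 0.03 m/s), for 0.2 s.
2. the charged cell is home in the holder, nub at the contact wall, spring compressed (x of charged_cell in the frame of seat between -0.004 and 0.004 m and y of charged_cell in the frame of seat between -0.004 and 0.004 m and z of charged_cell in the frame of seat between -0.004 and 0.004 m and angle between the x axis of charged_cell and the x axis of lamp, either way round below 0.12 rad and x of wall_top in the frame of charged_cell above 0 m and value of joint spring above 0.003 m and linear speed of charged_cell below 0.03 m/s), for 0.2 s.
3. the switch is on (value of joint switch above 0.8 rad), for 0.2 s.
At the end, for the whole second after the job is handed in: The flat cell rests in the tray; the charged cell rests home in the holder (middle within 4 mm of the seat along each lamp axis, nub toward the contact wall, axis within 0.12 rad, spring pushed in over 3 mm); the switch reads over 0.8 rad (all of step 1 and all of step 2 and value of joint switch above 0.8 rad); the robot touches nothing.
It fails at once if the spray can or the tin of bolts is tipped or shoved more than 40 mm (angle between any of solvent_can, bolt_tin's own z axis and vertical above 0.4 rad or distance of any of solvent_can, bolt_tin from where it was at the start of the episode above 0.04 m).
It also fails if it takes over 67 s, if anything falls off the work surface, if the arm or the gripper's body presses on something with over 40 N, if the wrist force passes 120 N, or if a joint passes its speed limit or range.

## Working session

There is one attempt and no reset: what is moved stays moved. The work goes in short steps, Python scripts to look and compute and a tool call to move; the robot and the scene stay as the last step left them, time stands still between calls to the robot, and variables do not carry over. Pictures are saved under pics/ and viewed, at most 13 in all, crops included, and the job is handed in when it is done.

Besides the shell and the picture viewer there is one more tool, called after "Emit:" in YAML: its name, and indented under it one key for each argument. move_arm: Moves the arm, as the interface text tells. Its arguments: {"type":"object","properties":{"moves":{"type":"array"},"grip_force":{"type":"number"}},"required":["moves"]}

```bash
mkdir -p pics
python3 - <<'E'
from plant import *
import cv2,numpy as np
s=get_state();print(s)
for n in ["top","side"]:
    im=read_camera(n);cv2.imwrite(f"pics/{n}0.png",cv2.resize(im[:,:,::-1],(800,600),interpolation=cv2.INTER_CUBIC)); np.save(f"{n}0.npy",im)
    print(n,camera_params(n))
print(camera_params("wrist"))
E
```

```text
{'time': 0.0, 'qpos': array([ 1.01897197e+00,  2.87206620e-01,  1.57824168e+00,  7.34654267e-06,
        1.27857308e+00, -1.49982699e-01]), 'dq': array([ 0.00102732, -0.00031486, -0.00094054, -0.00179565,  0.00114791,
        0.00044491]), 'joint_efforts': array([-1.43888552e-03, -4.05975473e+01, -2.92627877e+01, -1.83767484e-04,
        5.76975028e-03,  5.02339034e-06]), 'eef_pos': array([0.26360269, 0.6206637 , 0.22988485]), 'tcp_rot': array([ 1.99572614e-01,  9.79882287e-01, -1.13915463e-03, -4.20735122e-04]), 'contact_force': array([ 0.03564341, -0.58292736, -1.2414649 ]), 'wrist_torque': array([ 0.00784141,  0.00637003, -0.03680068]), 'finger_force': 0.0, 'opening': 0.9992479874851145}
top {'fx': 437.06865925995925, 'fy': 437.06865925995925, 'cx': 253.66974150219392, 'cy': 191.1871073729687, 'rvec': array([ 2.16204965, -2.15608565,  0.08650222]), 'tvec': array([0.04164519, 0.5610071 , 1.07716107])}
side {'fx': 419.9578092498767, 'fy': 419.9578092498767, 'cx': 260.392608282825, 'cy': 195.5827438631996, 'rvec': array([ 2.24666549, -0.23291032,  0.10130873]), 'tvec': array([-0.5466302 ,  0.16204533,  0.91142472])}
{'fx': 286.4904322455327, 'fy': 286.4904322455327, 'cx': 257.140409363334, 'cy': 187.00884374754543, 'tool_from_camera': array([[ 2.69248872e-04, -9.51911038e-01, -3.06374450e-01,
         7.88515139e-02],
       [ 9.99999947e-01,  3.11766052e-04, -8.98400249e-05,
        -1.77497444e-05],
       [ 1.81036864e-04, -3.06374410e-01,  9.51911072e-01,
        -1.41898912e-01],
       [ 0.00000000e+00,  0.00000000e+00,  0.00000000e+00,
         1.00000000e+00]])}
```

View pics/top0.png

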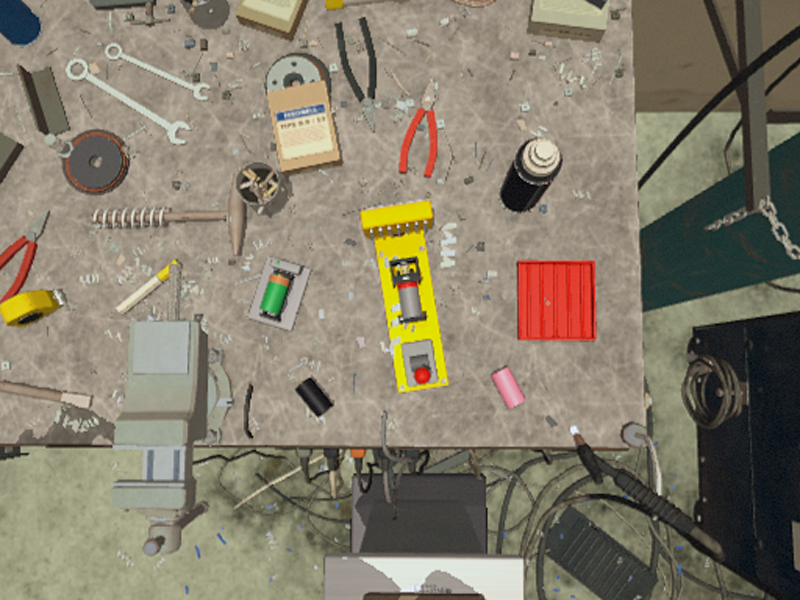

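View pics/side0.png

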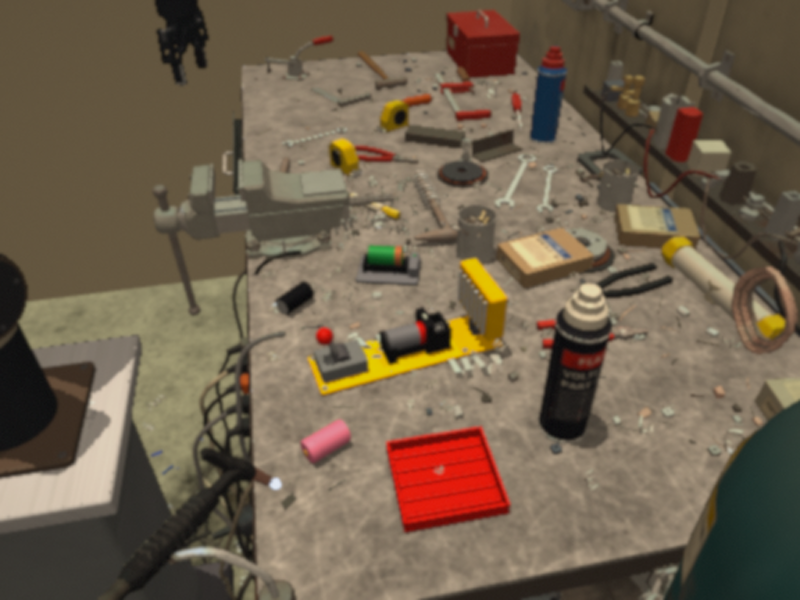

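The top view (800x600 pixels) shows:
- **Main items:** lamp (410,300), grey charger with a green cell (275,292), red tray (557,300), can (530,175), tin (262,185).
- **Cell-shaped candidates:** green with copper band (275,292), black (313,397), pink (508,387). Only the green one in the charger fits the described colours. I'll confirm it in an enlarged crop.

```bash
cat > h.py <<'E'
import numpy as np,cv2
from scipy.spatial.transform import Rotation as R
from plant import *
def cam(n,s=None):
    p=camera_params(n);K=np.array([[p['fx'],0,p['cx']],[0,p['fy'],p['cy']],[0,0,1]])
    if n=='wrist':
        T=np.eye(4);T[:3,:3]=R.from_quat(s['tcp_rot']).as_matrix();T[:3,3]=s['eef_pos']
        M=T@p['tool_from_camera'];return K,M[:3,:3],M[:3,3]
    Rm=R.from_rotvec(p['rvec']).as_matrix();return K,Rm.T,-Rm.T@p['tvec']
def plane(c,uv,z):
    K,Rw,o=c;uv=np.atleast_2d(np.asarray(uv,float));d=(Rw@np.linalg.inv(K)@np.c_[uv,np.ones(len(uv))].T).T
    return o+d*((z-o[2])/d[:,2])[:,None]
def proj(c,P):
    K,Rw,o=c;q=(K@Rw.T@(np.atleast_2d(P)-o).T).T;return q[:,:2]/q[:,2:]
def mask(im,lo,hi,op=0):
    m=cv2.inRange(cv2.cvtColor(im,cv2.COLOR_RGB2HSV),np.array(lo),np.array(hi))
    return cv2.morphologyEx(m,cv2.MORPH_OPEN,np.ones((op,op),np.uint8)) if op else m
def blobs(m,amin=40):
    n,l,st,c=cv2.connectedComponentsWithStats(m);return [(l==i,st[i],c[i]) for i in range(1,n) if st[i,4]>=amin]
E
python3 - <<'E'
from h import *
t=np.load('top0.npy');s=np.load('side0.npy');c=cam('top')
print('cam',c[2])
for nm,lo,hi,z in [('yel',(22,150,120),(33,255,255),.008),('red',(0,200,120),(5,255,255),.015),('red2',(174,150,120),(180,255,255),.015),('green',(50,100,60),(75,255,255),.045)]:
    for b,st,ce in blobs(mask(t,lo,hi),25):
        r=cv2.minAreaRect(np.argwhere(b)[:,::-1].astype(np.float32));print(nm,st,ce.round(1),plane(c,ce,z).round(3)[0],r, plane(c,cv2.boxPoints(r),z)[:,:2].round(3).tolist())
a=cv2.resize(t[155:225,150:215],(0,0),fx=8,fy=8,interpolation=2)[:, :,::-1];b=cv2.resize(s[150:185,225:275],(0,0),fx=5,fy=5,interpolation=2)[:,:,::-1]
o=np.zeros((560,800,3),np.uint8);o[:a.shape[0],:a.shape[1]]=a;o[:b.shape[0],540:540+b.shape[1]]=b;cv2.imwrite('pics/crop1.png',o)
E
```

```text
cam [0.44880604 0.01931733 1.12913208]
yel [208   0  12   6  62] [213.3   2.3] [1.076 0.155 0.008] ((213.5, 2.5), (5.0, 11.0), 90.0) [[1.083, 0.169], [1.083, 0.139], [1.068, 0.139], [1.069, 0.169]]
yel [ 231  128   56  123 2465] [260.2 179.7] [0.593 0.027 0.008] ((262.1351318359375, 189.81080627441406), (118.6960678100586, 45.37411880493164), 80.53767395019531) [[0.711, 0.106], [0.73, -0.011], [0.427, -0.06], [0.407, 0.054]]
yel [101 166  13  14  59] [105.7 173.6] [0.609 0.43  0.008] ((107.50001525878906, 172.50001525878906), (5.656853675842285, 15.55634880065918), 45.0) [[0.602, 0.445], [0.631, 0.417], [0.621, 0.406], [0.592, 0.434]]
yel [  0 186  37  22 449] [ 16.2 194.7] [0.553 0.663 0.008] ((17.03262710571289, 194.66793823242188), (16.4188232421875, 35.13008499145508), 73.81079864501953) [[0.561, 0.712], [0.586, 0.624], [0.545, 0.61], [0.519, 0.697]]
red [ 332  167   49   50 1248] [358.  187.8] [ 0.572 -0.223  0.015] ((355.9999694824219, 191.49998474121094), (47.99999237060547, 48.99999237060547), 0.0) [[0.499, -0.156], [0.625, -0.157], [0.625, -0.28], [0.5, -0.277]]
red [266 236   9   9  67] [269.9 239.8] [0.439 0.002 0.015] ((270.0, 240.0), (8.0, 8.0), 90.0) [[0.448, 0.012], [0.448, -0.008], [0.428, -0.008], [0.428, 0.012]]
green [167 180  17  21 236] [175.  190.1] [0.562 0.24  0.045] ((174.95001220703125, 190.15000915527344), (12.649109840393066, 18.65743637084961), 18.434947967529297) [[0.544, 0.262], [0.589, 0.248], [0.579, 0.218], [0.534, 0.232]]
```

View pics/crop1.png

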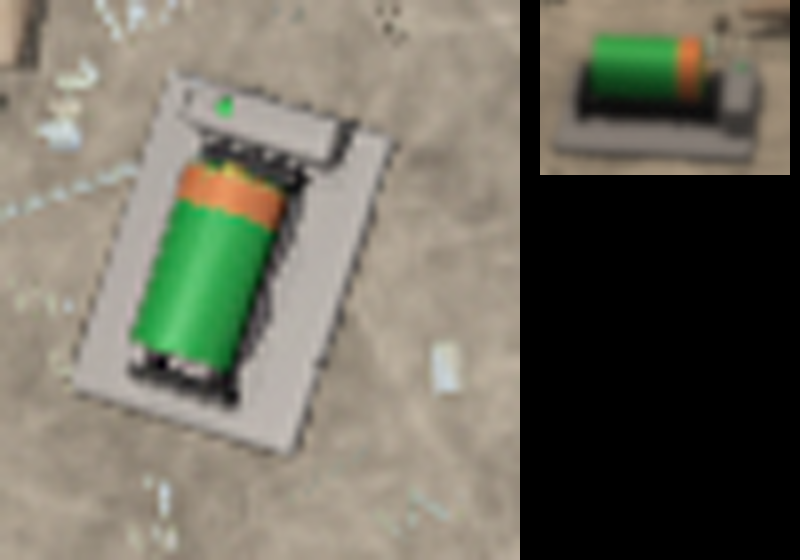

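The crop shows the green cell with its copper band and brass nub (crop pixel 230,170) at the far end, next to the charger's block. The nub therefore points away from the robot, contrary to the text, so the cell will need a half turn. First I'll move above the lamp.

Emit:
move_arm:
  moves:
    - [1,[0,0,-0.014],[0,0,-0.112]]
    - [1,[0,0,-0.014],[0,0,-0.112]]
    - [1,[0,0,-0.014],[0,0,-0.112]]
    - [1,[0,0,-0.014],[0,0,-0.112]]
    - [1,[0,0,-0.014],[0,0,-0.112]]
    - [1,[-0.0107,-0.039,0],[0,0,0]]
    - [1,[-0.0107,-0.039,0],[0,0,0]]
    - [1,[-0.0107,-0.039,0],[0,0,0]]
    - [1,[-0.0107,-0.039,0],[0,0,0]]
    - [1,[-0.0107,-0.039,0],[0,0,0]]
  grip_force: 60

```text
time: 0.93
eef_pos: [0.3475, 0.4353, 0.3006]
tcp_rot: [-0.079, 0.997, -0.0, -0.0]
contact_force: [1.1, 0.1, 0.5]
opening: 0.997
finger_force: 0.0
```

Emit:
move_arm:
  moves:
    - [1,[-0.0107,-0.039,0],[0,0,0]]
    - [1,[-0.0107,-0.039,0],[0,0,0]]
    - [1,[-0.0107,-0.039,0],[0,0,0]]
    - [1,[-0.0107,-0.039,0],[0,0,0]]
    - [1,[-0.0107,-0.039,0],[0,0,0]]
    - [1,[-0.0107,-0.039,0],[0,0,0]]
    - [1,[-0.0107,-0.039,0],[0,0,0]]
    - [1,[-0.0107,-0.039,0],[0,0,0]]
    - [1,[-0.0107,-0.039,0],[0,0,0]]
    - [1,[-0.0107,-0.039,0.01],[0,0,0]]

```text
time: 1.77
eef_pos: [0.5158, 0.0668, 0.2932]
tcp_rot: [-0.079, 0.997, -0.0, 0.002]
contact_force: [0.8, 0.4, 0.8]
opening: 1.003
finger_force: 0.0
```

Run:
```python
from h import *
s=get_state();im=read_camera('wrist');np.save('w1.npy',im);np.save('w1p.npy',np.r_[s['eef_pos'],s['tcp_rot']])
print(s['time'],s['eef_pos'],s['tcp_rot'],s['qpos'])
cv2.imwrite('pics/w1.png',cv2.resize(im[:,:,::-1],(800,600),interpolation=2))
```

```text
1.7667 [0.51580983 0.06684933 0.29318714] [-7.89461404e-02  9.96876850e-01 -2.05662458e-04  2.00279569e-03] [-6.64326455e-02 -1.05574251e-01  1.88431509e+00  1.77599023e-04
  1.35882890e+00 -1.79532306e+00]
```

View pics/w1.png

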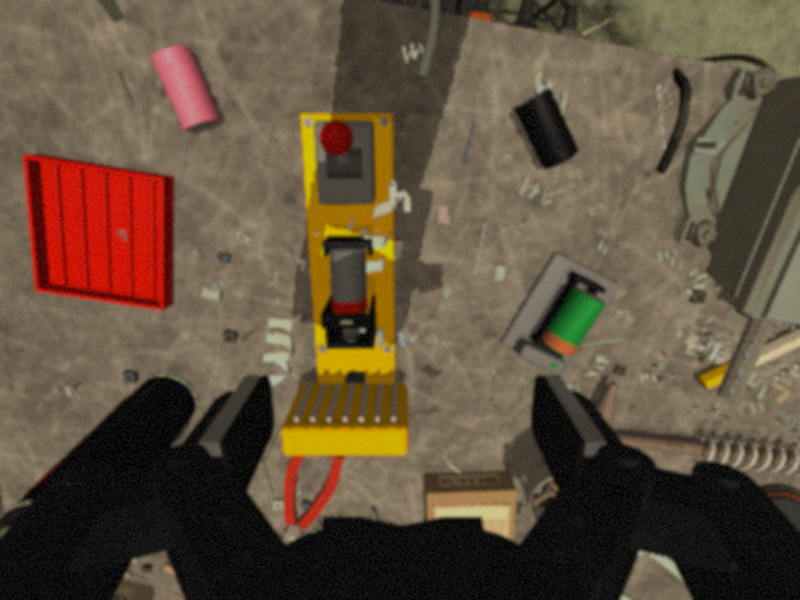

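The wrist view (800x600 pixels) shows:
- **Lamp:** plate with near corners at (302,114) and (393,114); flat cell at (348,272), its red band by the pocket.
- **Charger:** (562,312), green cell with the copper band at its far end (560,345).
- **Tray:** (100,232).

Next I'll measure all three.

```bash
cat > m1.py <<'E'
from h import *
im=np.load('w1.npy');p=np.load('w1p.npy');c=cam('wrist',dict(eef_pos=p[:3],tcp_rot=p[3:]))
m=mask(im,(18,120,50),(35,255,255));b=max(blobs(m),key=lambda b:b[1][4]);M=b[0];print(b[1])
L,Rr=[],[]
for r in range(b[1][1]+4,232):
    x=np.flatnonzero(M[r])
    L.append((x[0]-.5,r));Rr.append((x[-1]+.5,r))
def fit(P):
    P=np.array(P)
    for _ in range(3):
        k=np.polyfit(P[:,0],P[:,1],1);e=abs(np.polyval(k,P[:,0])-P[:,1]);P=P[e<max(.0015,2*np.median(e))]
    return k,len(P)
l,rr=plane(c,L,.008),plane(c,Rr,.008)
kl,nl=fit(l);kr,nr=fit(rr);print('edges',kl,nl,kr,nr)
# near edge
cols=range(b[1][0]+8,b[1][0]+52);N=[(x,np.flatnonzero(M[:,x])[0]-.5) for x in cols];n=plane(c,N,.008)
sl=(kl[0]+kr[0])/2;yaw=np.arctan(sl);u=np.array([np.cos(yaw),np.sin(yaw)]);v=np.array([-u[1],u[0]])
ymid=np.polyval((kl+kr)/2,.5);w=(kl[1]-kr[1]+(kl[0]-kr[0])*.5)*np.cos(yaw)
a=np.median(n[:,:2]@u);O=u*(a+.158)+v*(np.array([.5,ymid])@v)
print('yaw',np.degrees(yaw),'width',w,'near spread',(n[:,:2]@u).std(),'O',O)
# green
g=max(blobs(mask(im,(45,80,40),(80,255,255))),key=lambda b:b[1][4])[0];o=blobs(mask(im,(5,120,60),(17,255,255)),30)
q=np.argwhere(g)[:,::-1];W=plane(c,q,.046)
o=min(o,key=lambda b:np.linalg.norm(b[2]-q.mean(0)))[0]
W=np.r_[W,plane(c,np.argwhere(o)[:,::-1],.046)][:,:2].astype(np.float32)
print('cell',cv2.minAreaRect(W*1000))
# flat cell grey+red check, tray
t=max(blobs(mask(im,(0,150,50),(8,255,255))|mask(im,(172,150,50),(180,255,255))),key=lambda b:b[1][4])
print('tray',cv2.minAreaRect((plane(c,np.argwhere(t[0])[:,::-1],.02)[:,:2]*1000).astype(np.float32)))
# charger plate: grey bright low sat near the cell
hs=cv2.cvtColor(im,cv2.COLOR_RGB2HSV)
uv=proj(c,np.array([[*O,.008]]));print(uv)
np.save('lamp.npy',np.r_[O,yaw])
E
python3 m1.py
```

```text
[ 179   71   83  222 8504]
edges [ 0.16197883 -0.11008611] 156 [ 0.16056786 -0.02327902] 123
yaw 9.161398927545202 width -0.08500327517562946 near spread 0.08244773007913288 O [0.57254662 0.02565394]
cell ((567.1150512695312, 235.66305541992188), (36.2176513671875, 62.0950813293457), 73.11119079589844)
tray ((560.8038940429688, -211.88034057617188), (132.95057678222656, 132.1582794189453), 89.52215576171875)
[[225.29124564 180.71812238]]
```

```bash
cat >> h.py <<'E'
def Rt(yawdeg,tilt=0): # tool down, tool x at yaw; tilt about tool y, deg
    return R.from_euler('z',yawdeg,degrees=True)*R.from_euler('x',180,degrees=True)*R.from_euler('y',tilt,degrees=True)
def delta(P,Rg):
    s=get_state();r=R.from_quat(s['tcp_rot']);d=np.array(P)-s['eef_pos']
    print('t',s['time'],'pos',s['eef_pos'].round(4),'F',s['contact_force'].round(1),'open',round(s['opening'],3))
    print('shift now-frame',r.inv().apply(d).round(4),'goal-frame',Rg.inv().apply(d).round(4),'rotvec',(r.inv()*Rg).as_rotvec().round(4))
def lampW(p):
    l=np.load('lamp.npy');return np.r_[l[:2],0]+R.from_euler('z',l[2]).apply(p)
E
python3 - <<'E'
from h import *
delta([0.5616,0.0239,.12],Rt(189.16))
E
```

```text
t 1.8167 pos [0.517  0.0608 0.2894] F [ 1.9 -4.2 -0.8] open 0.998
shift now-frame [-0.0385 -0.0424  0.1696] goal-frame [-0.0381 -0.0435  0.1694] rotvec [-0.0053 -0.0005 -0.0071]
```

Emit:
move_arm:
  moves:
    - [1,[-0.0048,-0.0048,0.02],[0,0,0]]
    - [1,[-0.0048,-0.0048,0.02],[0,0,0]]
    - [1,[-0.0048,-0.0048,0.02],[0,0,0]]
    - [1,[-0.0048,-0.0048,0.02],[0,0,0]]
    - [1,[-0.0048,-0.0048,0.02],[0,0,0]]
    - [1,[-0.0048,-0.0048,0.02],[0,0,0]]
    - [1,[-0.0048,-0.0048,0.02],[0,0,0]]
    - [1,[-0.0048,-0.0048,0.02],[0,0,0]]
    - [1,[0,0,0],[0,0,0]]
    - [1,[0,0,0],[0,0,0]]

```text
time: 2.65
eef_pos: [0.5573, 0.037, 0.1298]
tcp_rot: [-0.079, 0.997, 0.0, -0.002]
contact_force: [-0.4, -0.2, 0.3]
opening: 0.998
finger_force: 0.0
```

Run:
```python
from h import *
s=get_state();im=read_camera('wrist');np.save('w2.npy',im);np.save('w2p.npy',np.r_[s['eef_pos'],s['tcp_rot']])
delta([0.5616,0.0239,.017],Rt(189.16))
c=cam('wrist',s)
o=im[:,:,::-1].copy()
l=lambda *p:tuple(int(v) for v in proj(c,lampW(np.array(p)/1000))[0]*8)
for q in [((-158,42,8),(60,42,8)),((-158,-42,8),(60,-42,8)),((-158,-42,8),(-158,42,8)),((-42,-16.5,36),(20,-16.5,36)),((-42,16.5,36),(20,16.5,36)),((12,-20,65.5),(12,20,65.5)),((-48,-18,38),(-48,18,38))]:
    cv2.line(o,l(*q[0]),l(*q[1]),(255,255,0),1,cv2.LINE_AA,3)
cv2.imwrite('pics/w2.png',cv2.resize(o,(800,600),interpolation=2))
```

```text
t 2.7 pos [0.5583 0.0371 0.1314] F [ 0.9 -0.3  0.3] open 0.997
shift now-frame [-0.0013 -0.0136  0.1144] goal-frame [-0.0011 -0.0136  0.1144] rotvec [ 0.0003 -0.0009 -0.0017]
```

View pics/w2.png

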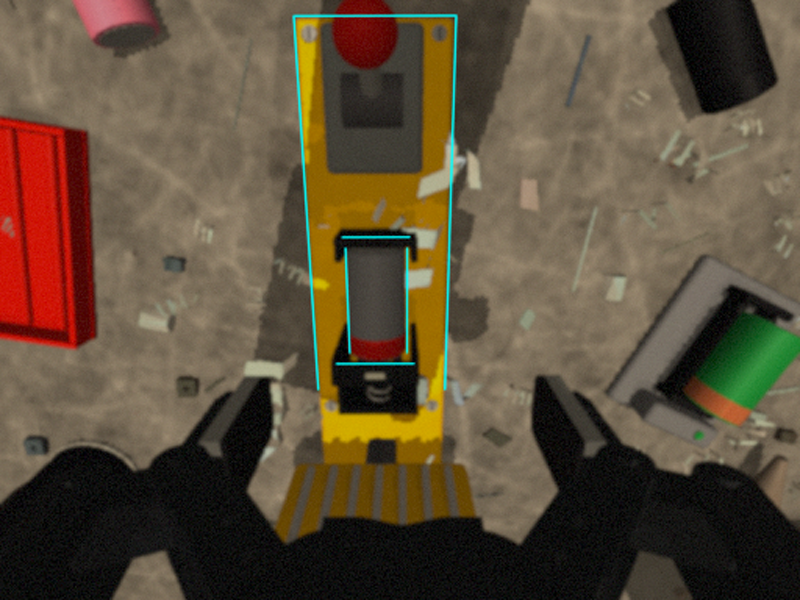

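The predicted outlines (cyan) lie on the plate edges and on the cell sides (347–408, 240–360), so the lamp pose is good. Going down to grasp.

Emit:
move_arm:
  moves:
    - [1,[-0.0004,-0.0045,0],[0,0,0]]
    - [1,[-0.0004,-0.0045,0],[0,0,0]]
    - [1,[-0.0004,-0.0045,0.006],[0,0,0]]
    - [1,[0,0,0.016],[0,0,0]]
    - [1,[0,0,0.016],[0,0,0]]
    - [1,[0,0,0.016],[0,0,0]]
    - [1,[0,0,0.016],[0,0,0]]
    - [1,[0,0,0.016],[0,0,0]]
    - [1,[0,0,0.014],[0,0,0]]
    - [1,[0,0,0],[0,0,0]]

```text
time: 3.53
eef_pos: [0.5597, 0.0237, 0.0285]
tcp_rot: [-0.079, 0.997, 0.001, -0.003]
contact_force: [-1.2, 0.3, -0.4]
opening: 0.997
finger_force: 0.0
```

Run:
```python
from h import *
delta([0.5616,0.0239,.017],Rt(189.16))
```

```text
t 3.5333 pos [0.5597 0.0237 0.0285] F [-1.2  0.3 -0.4] open 0.997
shift now-frame [-0.002  -0.0001  0.0115] goal-frame [-0.0019 -0.0001  0.0115] rotvec [ 0.0015 -0.0051 -0.002 ]
```

Emit:
move_arm:
  moves:
    - [1,[-0.0005,0,0.006],[0,0,0]]
    - [1,[-0.0005,0,0.005],[0,0,0]]
    - [1,[0,0,0],[0,0,0]]
    - [0.2,[0,0,0],[0,0,0]]
    - [0.2,[0,0,0],[0,0,0]]
    - [0.2,[0,0,0],[0,0,0]]
    - [0.2,[0,0,0],[0,0,0]]
    - [0.2,[0,0,0],[0,0,0]]
    - [0.2,[0,0,0],[0,0,0]]
    - [0.2,[0,0,0],[0,0,0]]
  grip_force: 60

```text
time: 4.37
eef_pos: [0.5633, 0.0237, 0.0211]
tcp_rot: [-0.079, 0.997, -0.0, 0.0]
contact_force: [-2.4, -0.9, 4.8]
opening: 0.368
finger_force: 59.5
```

Run:
```python
from h import *
delta([0.5616,0.0239,.017],Rt(189.16))
```

```text
t 4.3667 pos [0.5633 0.0237 0.0211] F [-2.4 -0.9  4.8] open 0.368
shift now-frame [0.0017 0.0005 0.0041] goal-frame [0.0017 0.0005 0.0041] rotvec [-0.0007  0.0007 -0.0013]
```

Emit:
move_arm:
  moves:
    - [0.2,[-0.002,0,0],[0,0,0]]
    - [0.2,[-0.002,0,-0.0005],[0,0,0]]
    - [0.2,[-0.002,0,-0.0005],[0,0,0]]
    - [0.2,[0,0,0],[0,0,0]]
    - [0.2,[0.0007,0,-0.0016],[0,0.05,0]]
    - [0.2,[0.0007,0,-0.0016],[0,0.05,0]]
    - [0.2,[0.0007,0,-0.0016],[0,0.05,0]]
    - [0.2,[0.0007,0,-0.0016],[0,0.05,0]]
    - [0.2,[0,0,0],[0,0,0]]
    - [0.2,[0,0,0],[0,0,0]]

```text
time: 5.2
eef_pos: [0.5646, 0.0243, 0.0268]
tcp_rot: [-0.079, 0.992, -0.008, -0.102]
contact_force: [-4.0, -2.3, 1.4]
opening: 0.364
finger_force: 59.5
```

```bash
cat > lp.py <<'E'
from h import *
s=get_state();l=np.load('lamp.npy');Rl=R.from_euler('z',l[2])
t=R.from_quat(s['tcp_rot']);r=Rl.inv()*t
print('t',s['time'],'lamp TCP mm',(Rl.inv().apply(s['eef_pos']-np.r_[l[:2],0])*1000).round(1),'tilt',np.degrees((Rt(180).inv()*r).as_rotvec()).round(1),'F lamp',Rl.inv().apply(s['contact_force']).round(1),'open',round(s['opening'],3),'ff',s['finger_force'],'M',s['wrist_torque'].round(2))
E
python3 lp.py
```

```text
t 5.2 lamp TCP mm [-8.  -0.  26.8] tilt [-0.  11.8  0.1] F lamp [-4.3 -1.7  1.4] open 0.364 ff 59.52643096446991 M [-0.3   0.48  0.02]
```

Emit:
move_arm:
  moves:
    - [0.2,[0,0,-0.0016],[0,0,0]]
    - [0.2,[0.0005,0,-0.0017],[0,0.05,0]]
    - [0.2,[0.0005,0,-0.0017],[0,0.05,0]]
    - [0.2,[0.0005,0,-0.0017],[0,0.05,0]]
    - [0.2,[0,0,0],[0,0,0]]
    - [0.2,[0,0,0],[0,0,0]]
    - [0.2,[0,0,0],[0,0,0]]
    - [0.2,[0,0,0],[0,0,0]]
    - [0.2,[0,0,0],[0,0,0]]
    - [0.2,[0,0,0],[0,0,0]]

```text
time: 6.03
eef_pos: [0.5617, 0.0244, 0.0328]
tcp_rot: [-0.078, 0.981, -0.013, -0.18]
contact_force: [-9.3, -1.8, -0.3]
opening: 0.368
finger_force: 63.2
```

```bash
python3 lp.py
```

```text
t 6.0333 lamp TCP mm [-10.9   0.5  32.8] tilt [-0.1 20.8  0.1] F lamp [-9.5 -0.3 -0.3] open 0.368 ff 63.2077437825501 M [-0.39  1.15  0.03]
```

Emit:
move_arm:
  moves:
    - [0.2,[0.003,0,0],[0,0,0]]
    - [0.2,[0.004,0,0],[0,0,0]]
    - [0.2,[0.005,0,0],[0,0,0]]
    - [0.2,[0.005,0,0],[0,0,0]]
    - [0.2,[0.005,0,0],[0,0,0]]
    - [0.2,[0.005,0,0],[0,0,0]]
    - [0.2,[0.005,0,0],[0,0,0]]
    - [0.2,[0.005,0,0],[0,0,0]]
    - [0.2,[0,0,0],[0,0,0]]
    - [0.2,[0,0,0],[0,0,0]]

```text
time: 6.87
eef_pos: [0.5324, 0.0191, 0.0478]
tcp_rot: [-0.078, 0.982, -0.014, -0.173]
contact_force: [-0.0, 0.5, -0.8]
opening: 0.367
finger_force: 60.3
```

```bash
python3 lp.py
python3 - <<'E'
from h import *
im=read_camera('wrist');cv2.imwrite('pics/w3.png',cv2.resize(im[:,:,::-1],(800,600),interpolation=2))
E
```

```text
t 6.8667 lamp TCP mm [-40.7  -0.1  47.8] tilt [-0.  20.   0.1] F lamp [ 0.   0.5 -0.8] open 0.367 ff 60.273367166519165 M [ 0.03 -0.25 -0.02]
```

View pics/w3.png

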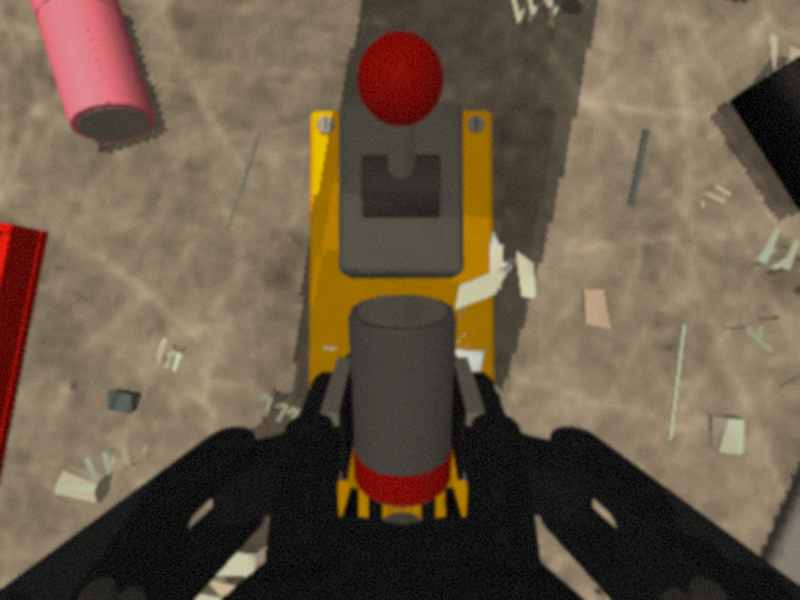

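The flat cell is held and clear of the holder: grey body at (402,400), red band at (402,480). Lifting and levelling.

Emit:
move_arm:
  moves:
    - [0.2,[0.01,0,-0.028],[0,0,0]]
    - [0.2,[0.01,0,-0.028],[0,0,0]]
    - [0.2,[0.01,0,-0.028],[0,0,0]]
    - [0.2,[0,0,-0.01],[0,-0.116,0]]
    - [0.2,[0,0,0],[0,-0.116,0]]
    - [0.2,[0,0,0],[0,-0.118,0]]
    - [0.2,[0,-0.03,0],[0,0,0.08]]
    - [0.2,[0,-0.03,0],[0,0,0.08]]
    - [0.2,[0,-0.03,0],[0,0,0]]
    - [0.2,[0,-0.03,0],[0,0,0]]

```text
time: 7.75
eef_pos: [0.5431, -0.1008, 0.1463]
tcp_rot: [0.001, 1.0, -0.0, 0.0]
contact_force: [-0.1, 1.3, -1.4]
opening: 0.364
finger_force: 60.6
```

Run:
```python
from h import *
delta([0.559,-0.204,.03],Rt(180))
```

```text
t 7.75 pos [ 0.5431 -0.1008  0.1463] F [-0.1  1.3 -1.4] open 0.364
shift now-frame [-0.016  -0.1031  0.1163] goal-frame [-0.0159 -0.1032  0.1163] rotvec [-0.0001  0.0001 -0.0012]
```

Emit:
move_arm:
  moves:
    - [0.2,[-0.004,-0.025,0],[0,0,0]]
    - [0.2,[-0.004,-0.025,0],[0,0,0]]
    - [0.2,[-0.004,-0.025,0],[0,0,0]]
    - [0.2,[-0.004,-0.02,0.02],[0,0,0]]
    - [0.2,[0,0,0.025],[0,0,0]]
    - [0.2,[0,0,0.025],[0,0,0]]
    - [0.2,[0,0,0.025],[0,0,0]]
    - [0.2,[0,0,0],[0,0,0]]
    - [0.2,[0,0,0],[0,0,0]]
    - [0.2,[0,0,0],[0,0,0]]

```text
time: 8.58
eef_pos: [0.56, -0.1952, 0.0524]
tcp_rot: [0.001, 1.0, -0.0, 0.001]
contact_force: [-0.5, 0.6, -0.1]
opening: 0.36
finger_force: 60.6
```

Run:
```python
from h import *
delta([0.559,-0.204,.012],Rt(180))
s=get_state();c=cam('wrist',s)
im=read_camera('wrist')
m=mask(im,(0,150,50),(8,255,255))|mask(im,(172,150,50),(180,255,255));t=max(blobs(m),key=lambda b:b[1][4])[0]
q=np.argwhere(t)[:,::-1];print(q.min(0),q.max(0))
W=plane(c,q,.02);print(W.min(0),W.max(0))
o=im[:,:,::-1].copy()
for a in [(-65,-62),(65,-62),(65,62),(-65,62)]:
    cv2.circle(o,tuple(int(v) for v in proj(c,np.array([.561+a[0]/1e3,-.215+a[1]/1e3,.02]))[0]),3,(255,255,0),-1)
cv2.imwrite('pics/w4.png',cv2.resize(o,(800,600)))
```

```text
t 8.5833 pos [ 0.56   -0.1952  0.0524] F [-0.5  0.6 -0.1] open 0.36
shift now-frame [ 0.0011 -0.0088  0.0404] goal-frame [ 0.001  -0.0088  0.0404] rotvec [-0.0009  0.0016 -0.0016]
[119 120] [324 282]
[ 0.49539299 -0.27845817  0.02      ] [ 0.60873529 -0.15463305  0.02      ]
```

View pics/w4.png

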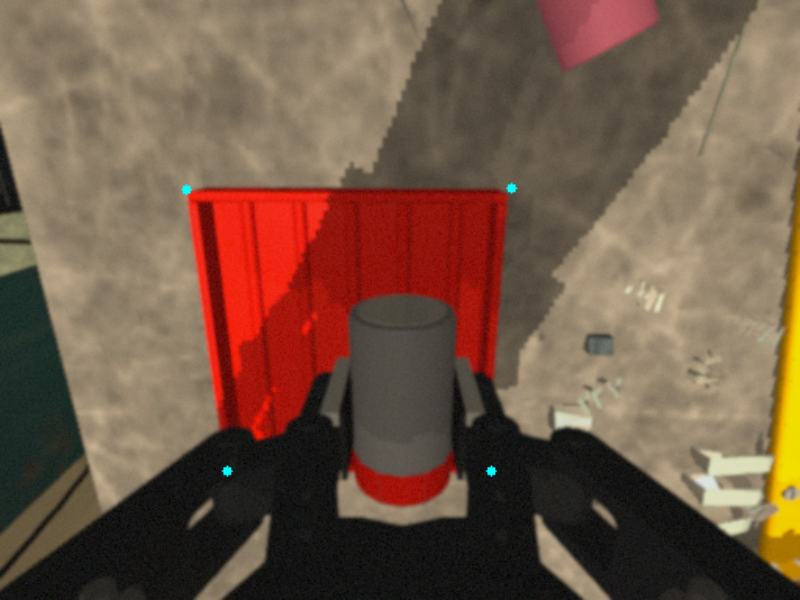

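The tray spans y from -0.2785 to -0.1546 with its near edge at x 0.495. The held cell is above it, so I lower it into the slot at +11 mm.

Emit:
move_arm:
  moves:
    - [0.2,[0,-0.005,0.005],[0,0,0]]
    - [0.2,[0,-0.005,0.01],[0,0,0]]
    - [0.2,[0,0,0.01],[0,0,0]]
    - [0.2,[0,0,0.01],[0,0,0]]
    - [0.2,[0,0,0.003],[0,0,0]]
    - [0.2,[0,0,0],[0,0,0]]
    - [0.55,[0,0,0],[0,0,0]]
    - [0.55,[0,0,0],[0,0,0]]
    - [0.55,[0,0,0],[0,0,0]]
    - [0.55,[0,0,-0.005],[0,0,0]]

```text
time: 9.47
eef_pos: [0.5589, -0.2046, 0.018]
tcp_rot: [0.001, 1.0, 0.0, -0.0]
contact_force: [0.0, 0.3, 0.7]
opening: 0.546
finger_force: 0.0
```

Emit:
move_arm:
  moves:
    - [0.55,[0,0,-0.02],[0,0,0]]
    - [0.55,[0,0,-0.03],[0,0,0]]
    - [0.55,[0,0,-0.04],[0,0,0]]
    - [0.6,[0,0,-0.04],[0,0,0]]
    - [1,[0,0,-0.04],[0,0,0]]
    - [1,[0,0,-0.02],[0,0,0]]
    - [1,[0.01,0.04,0],[0,0,0.1]]
    - [1,[0.01,0.04,0],[0,0,0.1]]
    - [1,[0.01,0.04,0],[0,0,0.1]]
    - [1,[0.01,0.04,0],[0,0,0.1]]

```text
time: 10.3
eef_pos: [0.5431, -0.0403, 0.2094]
tcp_rot: [0.203, 0.979, -0.0, 0.001]
contact_force: [1.3, -0.1, -1.5]
opening: 1.003
finger_force: 0.0
```

Run:
```python
from h import *
s=get_state();print(s['time'],s['eef_pos'],s['qpos'].round(2))
im=read_camera('top');np.save('top1.npy',im);c=cam('top')
x=im[155:230,320:395]
cv2.imwrite('pics/t1.png',cv2.resize(x[:,:,::-1],(600,600),interpolation=2))
```

```text
10.3 [ 0.5431101  -0.04026266  0.20939639] [-0.26  0.02  1.92 -0.    1.2  -1.42]
```

View pics/t1.png

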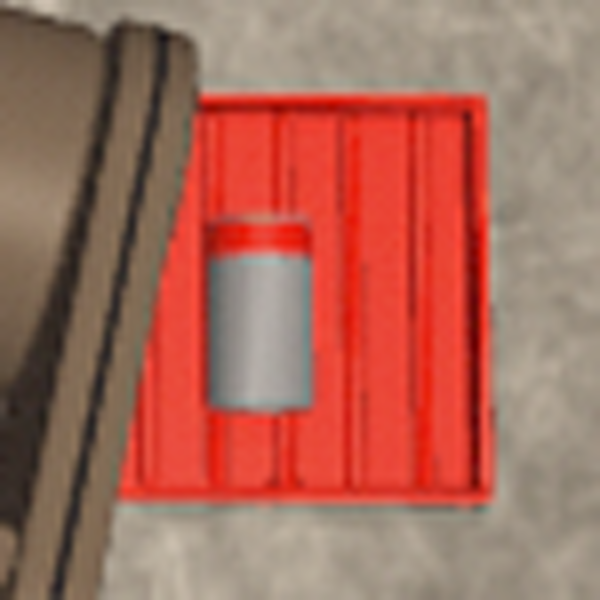

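The flat cell lies in the tray between two ribs, with its band at (260,237) in the crop. Now I move to the charger and turn the wrist so the cell can be reversed later.

Emit:
move_arm:
  moves:
    - [1,[0.0125,0.037,0],[0,0,0]]
    - [1,[0.0125,0.037,0],[0,0,0]]
    - [1,[0.0125,0.037,0],[0,0,0]]
    - [1,[0.0125,0.037,0],[0,0,0]]
    - [1,[0.0125,0.037,0],[0,0,0]]
    - [1,[0.0125,0.037,0],[0,0,0]]
    - [1,[0.0125,0.037,0],[0,0,0]]
    - [1,[0,0,0],[0,0,0.12]]
    - [1,[0,0,0],[0,0,0.12]]
    - [1,[0,0,0],[0,0,0.12]]

```text
time: 11.18
eef_pos: [0.5646, 0.232, 0.2089]
tcp_rot: [0.373, 0.928, 0.0, 0.0]
contact_force: [1.5, -1.4, 0.5]
opening: 0.997
finger_force: 0.0
```

Emit:
move_arm:
  moves:
    - [1,[0,0,0],[0,0,0.12]]
    - [1,[0,0,0],[0,0,0.12]]
    - [1,[0,0,0],[0,0,0.12]]
    - [1,[0,0,0],[0,0,0.12]]
    - [1,[0,0,0],[0,0,0.12]]
    - [1,[0,0,0],[0,0,0.12]]
    - [1,[0,0,0],[0,0,0.12]]
    - [1,[0,0,0],[0,0,0.12]]
    - [1,[0,0,0],[0,0,0.12]]
    - [1,[0,0,0],[0,0,0.12]]

```text
time: 12.02
eef_pos: [0.5648, 0.2308, 0.209]
tcp_rot: [0.832, 0.554, 0.001, 0.0]
contact_force: [-0.2, -0.7, 0.5]
opening: 0.999
finger_force: 0.0
```

Emit:
move_arm:
  moves:
    - [1,[0,0,0.01],[0,0,0.12]]
    - [1,[0,0,0.01],[0,0,0.12]]
    - [1,[0,0,0.01],[0,0,0.12]]
    - [1,[0,0,0.01],[0,0,0.12]]
    - [1,[0,0,0.01],[0,0,0.12]]
    - [1,[0,0,0.01],[0,0,0.12]]
    - [1,[0,0,0.01],[0,0,0.12]]
    - [1,[0,0,0.005],[0,0,0.12]]
    - [1,[0,0,0],[0,0,0.12]]
    - [1,[0,0,0],[0,0,0.12]]

```text
time: 12.85
eef_pos: [0.5646, 0.2308, 0.1332]
tcp_rot: [1.0, -0.013, -0.0, 0.0]
contact_force: [0.1, 0.7, 0.1]
opening: 0.998
finger_force: 0.0
```

Run:
```python
from h import *
delta([0.567,0.2357,.017],Rt(-16.9))
s=get_state();print(s['qpos'].round(2));im=read_camera('wrist');np.save('w5.npy',im);np.save('w5p.npy',np.r_[s['eef_pos'],s['tcp_rot']])
c=cam('wrist',s)
g=max(blobs(mask(im,(45,80,40),(80,255,255))),key=lambda b:b[1][4]);q=np.argwhere(g[0])[:,::-1]
o=min(blobs(mask(im,(5,120,60),(17,255,255)),30),key=lambda b:np.linalg.norm(b[2]-q.mean(0)));
print(g[1],o[1])
Q=np.r_[q,np.argwhere(o[0])[:,::-1]]
for z in (.036,.046):print(cv2.minAreaRect((plane(c,Q,z)[:,:2]*1000).astype(np.float32)))
cv2.imwrite('pics/w5.png',cv2.resize(im[:,:,::-1],(800,600),interpolation=2))
```

```text
t 12.85 pos [0.5646 0.2308 0.1332] F [0.1 0.7 0.1] open 0.998
shift now-frame [ 0.0023 -0.005   0.1162] goal-frame [ 0.0009 -0.0054  0.1162] rotvec [1.000e-04 1.000e-04 2.695e-01]
[ 0.22  0.24  1.82 -0.    1.08  1.82]
[ 221  163   48   60 1886] [233 150  40  22 481]
((564.0552978515625, 241.87176513671875), (32.63115310668945, 63.804603576660156), 73.1739501953125)
((567.3480834960938, 241.328369140625), (31.266328811645508, 61.13594436645508), 73.17394256591797)
```

View pics/w5.png

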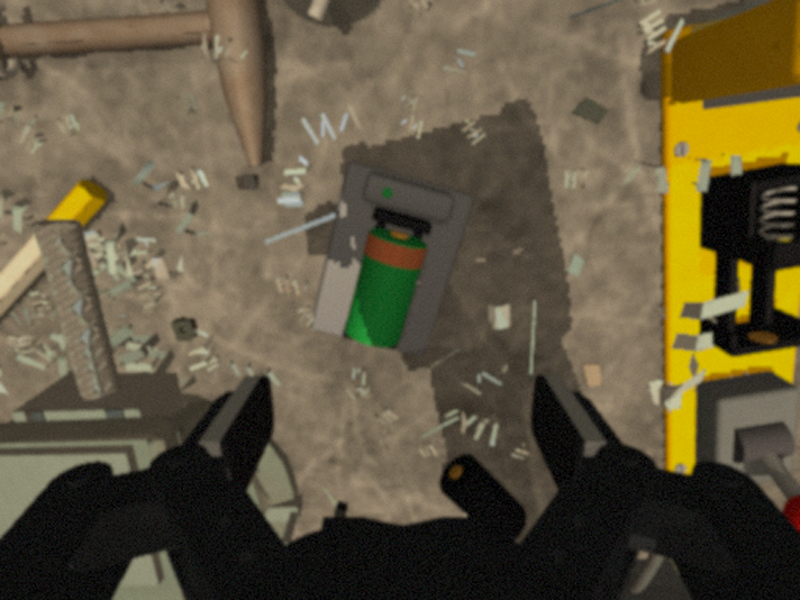

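The nub shows as brass at (400,236), at the end by the charger block, so the half turn is right. Next I refine the cell's position along its axis.

Run:
```python
from h import *
im=np.load('w5.npy');p=np.load('w5p.npy');c=cam('wrist',dict(eef_pos=p[:3],tcp_rot=p[3:]))
m=(mask(im,(45,80,40),(80,255,255))|mask(im,(5,120,60),(17,255,255)))
b=max(blobs(m),key=lambda b:b[1][4])[0];q=np.argwhere(b)[:,::-1]
u=np.array([np.cos(np.radians(-16.85)),np.sin(np.radians(-16.85))]);v=np.array([-u[1],u[0]])
W=plane(c,q,.036)[:,:2];a,bb=W@u,W@v
mid=(abs(a-np.median(a))<.02);lat=(np.percentile(bb[mid],.5)+np.percentile(bb[mid],99.5))/2;print('lateral',lat,bb[mid].min(),bb[mid].max())
W=plane(c,q,.0525)[:,:2];k=abs(W@v-lat)<.006;e=W[k]@u;print('axial ext',e.min(),e.max(),e.max()-e.min())
for x in ((e.min()+.031),(e.max()-.029)): print('centre',u*x+v*lat)
# charger plate
h=cv2.cvtColor(im,cv2.COLOR_RGB2HSV)
```

```text
lateral 0.3947665437415198 0.3786695991499007 0.41107974725874885
axial ext 0.44548672166227754 0.509742079897719 0.06425535823544148
centre [0.57045951 0.23970017]
centre [0.57453217 0.23846668]
```

Emit:
move_arm:
  moves:
    - [1,[0,0,0],[0,0,0.09]]
    - [1,[0,0,0],[0,0,0.09]]
    - [1,[0,0,0],[0,0,0.09]]
    - [1,[0.0012,-0.005,0.01],[0,0,0]]
    - [1,[0.0012,-0.005,0.015],[0,0,0]]
    - [1,[0,0,0.018],[0,0,0]]
    - [1,[0,0,0.018],[0,0,0]]
    - [1,[0,0,0.018],[0,0,0]]
    - [1,[0,0,0.01],[0,0,0]]
    - [1,[0,0,0],[0,0,0]]

```text
time: 13.73
eef_pos: [0.5677, 0.2394, 0.0408]
tcp_rot: [0.99, -0.143, -0.003, 0.001]
contact_force: [0.0, 0.3, -0.1]
opening: 0.996
finger_force: 0.0
```

Run:
```python
from h import *
delta([0.570,0.240,.018],Rt(-16.9))
```

```text
t 13.7333 pos [0.5677 0.2394 0.0408] F [ 0.   0.3 -0.1] open 0.996
shift now-frame [ 0.0022 -0.0013  0.0228] goal-frame [ 0.002  -0.0012  0.0228] rotvec [0.0028 0.0049 0.0075]
```

Emit:
move_arm:
  moves:
    - [1,[0.001,-0.001,0.008],[0,0,0.005]]
    - [1,[0.001,0,0.008],[0,0,0]]
    - [1,[0,0,0.006],[0,0,0]]
    - [1,[0,0,0],[0,0,0]]
    - [0.2,[0,0,0],[0,0,0]]
    - [0.2,[0,0,0],[0,0,0]]
    - [0.2,[0,0,0],[0,0,0]]
    - [0.2,[0,0,0],[0,0,0]]
    - [0.2,[0,0,0],[0,0,0]]
    - [0.2,[0,0,0],[0,0,0]]

```text
time: 14.57
eef_pos: [0.5724, 0.2397, 0.023]
tcp_rot: [0.989, -0.147, 0.0, 0.0]
contact_force: [-0.6, -3.3, 3.6]
opening: 0.363
finger_force: 59.6
```

Run:
```python
from h import *
delta([0.570,0.240,.018],Rt(-16.9))
```

```text
t 14.5667 pos [0.5724 0.2397 0.023 ] F [-0.6 -3.3  3.6] open 0.363
shift now-frame [-0.0024  0.0004  0.005 ] goal-frame [-0.0024  0.0004  0.005 ] rotvec [ 0.0008 -0.0008  0.0002]
```

Emit:
move_arm:
  moves:
    - [0.2,[0,0,-0.02],[0,0,0]]
    - [0.2,[0,0,-0.04],[0,0,0]]
    - [0.2,[0,0,-0.04],[0,0,0]]
    - [0.2,[0,0,-0.04],[0,0,0]]
    - [0.2,[0,0,0],[0,0,-0.12]]
    - [0.2,[0,0,0],[0,0,-0.12]]
    - [0.2,[0,0,0],[0,0,-0.12]]
    - [0.2,[0,0,0],[0,0,-0.12]]
    - [0.2,[0,0,0],[0,0,-0.12]]
    - [0.2,[0,0,0],[0,0,-0.12]]

```text
time: 15.4
eef_pos: [0.5715, 0.2404, 0.1614]
tcp_rot: [0.977, 0.214, -0.0, -0.0]
contact_force: [-0.2, -0.3, -2.0]
opening: 0.364
finger_force: 59.8
```

Emit:
move_arm:
  moves:
    - [0.2,[0,0,0],[0,0,-0.12]]
    - [0.2,[0,0,0],[0,0,-0.12]]
    - [0.2,[0,0,0],[0,0,-0.12]]
    - [0.2,[0,0,0],[0,0,-0.12]]
    - [0.2,[0,0,0],[0,0,-0.12]]
    - [0.2,[0,0,0],[0,0,-0.12]]
    - [0.2,[0,0,0],[0,0,-0.12]]
    - [0.2,[0,0,0],[0,0,-0.12]]
    - [0.2,[0,0,0],[0,0,-0.12]]
    - [0.2,[0,0,0],[0,0,-0.12]]

```text
time: 16.23
eef_pos: [0.5715, 0.2404, 0.1613]
tcp_rot: [0.686, 0.728, -0.0, -0.0]
contact_force: [-0.4, 1.0, -1.2]
opening: 0.365
finger_force: 59.8
```

Emit:
move_arm:
  moves:
    - [0.2,[0,0,0],[0,0,-0.12]]
    - [0.2,[0,0,0],[0,0,-0.12]]
    - [0.2,[0,0,0],[0,0,-0.12]]
    - [0.2,[0,0,0],[0,0,-0.12]]
    - [0.2,[0,0,0],[0,0,-0.12]]
    - [0.2,[0,0,0],[0,0,-0.12]]
    - [0.2,[0,0,0],[0,0,-0.12]]
    - [0.2,[0,0,0],[0,0,-0.12]]
    - [0.2,[0,0,0],[0,0,-0.12]]
    - [0.2,[0,0,0],[0,0,-0.12]]

```text
time: 17.07
eef_pos: [0.5715, 0.2404, 0.1613]
tcp_rot: [0.155, 0.988, 0.0, -0.001]
contact_force: [0.2, 0.8, -0.3]
opening: 0.366
finger_force: 59.8
```

Emit:
move_arm:
  moves:
    - [0.2,[0,0,0],[0,0,-0.12]]
    - [0.2,[0,0,0],[0,0,-0.12]]
    - [0.2,[0,0,0],[0,0,-0.12]]
    - [0.2,[0,0,0],[0,0,-0.11]]
    - [0.2,[0,0,0],[0,0,0]]
    - [0.2,[0,0,0],[0,0,0]]
    - [0.2,[0,0,0],[0,0,0]]
    - [0.2,[0,0,0],[0,0,0]]
    - [0.2,[0,0,0],[0,0,0]]
    - [0.2,[0,0,0],[0,0,0]]

```text
time: 17.9
eef_pos: [0.5719, 0.2403, 0.162]
tcp_rot: [-0.076, 0.997, 0.0, -0.0]
contact_force: [0.2, -0.1, -1.2]
opening: 0.369
finger_force: 59.8
```

```bash
python3 lp.py
python3 - <<'E'
from h import *
s=get_state();print(s['eef_pos'],s['qpos'].round(2));im=read_camera('wrist');np.save('w6.npy',im)
p=camera_params('wrist');T=p['tool_from_camera'];K=np.array([[p['fx'],0,p['cx']],[0,p['fy'],p['cy']],[0,0,1]]);c=(K,T[:3,:3],T[:3,3])
m=mask(im,(45,80,30),(80,255,255))|mask(im,(5,120,40),(17,255,255));b=max(blobs(m),key=lambda b:b[1][4]);q=np.argwhere(b[0])[:,::-1];print(b[1])
W=plane(c,q,-.0295);k=abs(W[:,1])<.006;print('tool x ext top',W[k,0].min(),W[k,0].max())
W=plane(c,q,-.013);k=abs(W[:,1])<.005;print('axis-plane max x',W[k,0].max(),'y',W[:,1].min(),W[:,1].max())
cv2.imwrite('pics/w6.png',cv2.resize(im[150:384,100:412,::-1],(0,0),fx=2.5,fy=2.5,interpolation=2))
E
```

```text
t 17.9 lamp TCP mm [ 33.6 212.  162. ] tilt [-0.   0.   0.4] F lamp [ 0.2 -0.2 -1.2] open 0.369 ff 59.83957886695862 M [ 0.07 -0.02 -0.05]
[0.57192727 0.24025707 0.1620205 ] [ 0.23  0.23  1.77  0.    1.14 -1.49]
[ 224  195   67  135 7623]
tool x ext top -0.03049191356859844 0.0391564123995964
axis-plane max x 0.03333491943687977 y -0.016837458868723173 0.01706697153825951
```

View pics/w6.png

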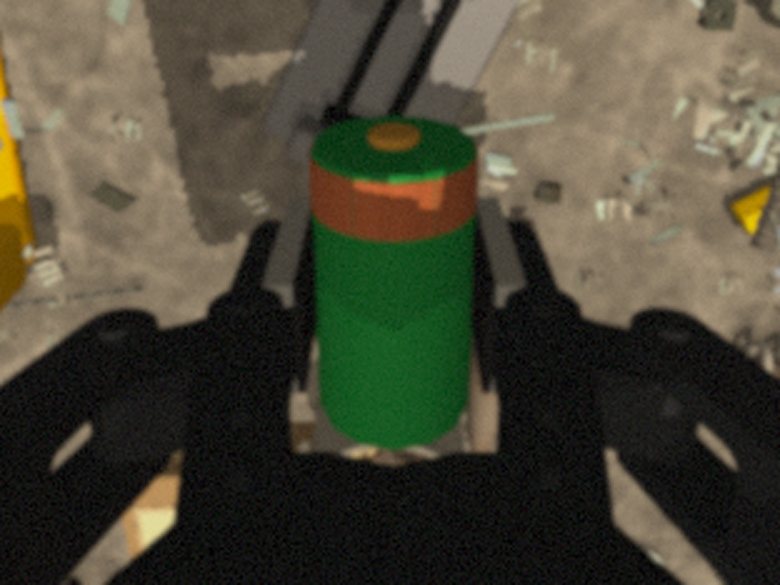

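The charged cell is held straight, nub toward the camera at (395,137). Measured extents put its plain end at about tool x -32 mm and its axis at about -13 mm. Moving over the holder and tilting.

Emit:
move_arm:
  moves:
    - [0.2,[0.0122,-0.0303,0],[0,0,-0.007]]
    - [0.2,[0.0122,-0.0303,0],[0,0,0]]
    - [0.2,[0.0122,-0.0303,0],[0,0,0]]
    - [0.2,[0.0122,-0.0303,0],[0,0,0]]
    - [0.2,[0.0122,-0.0303,0],[0,0,0]]
    - [0.2,[0.0122,-0.0303,0],[0,0,0]]
    - [0.2,[0.0122,-0.0303,0],[0,0,0]]
    - [0.2,[0,0,0],[0,0.119,0]]
    - [0.2,[0,0,0],[0,0.119,0]]
    - [0.2,[0,0,0],[0,0.119,0]]

```text
time: 18.78
eef_pos: [0.5215, 0.0161, 0.1635]
tcp_rot: [-0.077, 0.981, -0.015, -0.178]
contact_force: [0.8, -0.6, -1.5]
opening: 0.36
finger_force: 60.0
```

```bash
cat >> lp.py <<'E'
# tool-frame shift to a lamp point given in argv (mm)
import sys
if len(sys.argv)>3:
    g=np.array([float(v) for v in sys.argv[1:4]])/1000
    print('shift mm',(t.inv().apply(lampW(g)-s['eef_pos'])*1000).round(1))
o=np.array([float(v) for v in (sys.argv[4:6] or (-32,-13))])
print('P lamp',(Rl.inv().apply(s['eef_pos']+t.apply(np.array([o[0],0,o[1]])/1000)-np.r_[l[:2],0])*1000).round(1))
E
python3 lp.py -52 0 51.5
```

```text
t 18.7833 lamp TCP mm [-51.9  -1.3 163.5] tilt [ 0.  20.6  0.2] F lamp [ 0.7 -0.7 -1.5] open 0.36 ff 59.97627854347229 M [ 0.07 -0.23  0.03]
shift mm [-39.3   1.4 104.8]
P lamp [-17.4  -1.3 164.4]
```

Emit:
move_arm:
  moves:
    - [0.2,[-0.0049,0.0002,0.0131],[0,0,0]]
    - [0.2,[-0.0049,0.0002,0.0131],[0,0,0]]
    - [0.2,[-0.0049,0.0002,0.0131],[0,0,0]]
    - [0.2,[-0.0049,0.0002,0.0131],[0,0,0]]
    - [0.2,[-0.0049,0.0002,0.0131],[0,0,0]]
    - [0.2,[-0.0049,0.0002,0.0131],[0,0,0]]
    - [0.2,[-0.0049,0.0002,0.0131],[0,0,-0.003]]
    - [0.2,[-0.0049,0,0.0131],[0,0,0]]
    - [0.2,[0,0,0],[0,0,0]]
    - [0.2,[0,0,0],[0,0,0]]

```text
time: 19.62
eef_pos: [0.5207, 0.0187, 0.0494]
tcp_rot: [-0.08, 0.981, -0.014, -0.178]
contact_force: [-0.1, 0.5, -2.0]
opening: 0.363
finger_force: 60.3
```

```bash
python3 lp.py -10 0 35.5
```

```text
t 19.6167 lamp TCP mm [-52.3   1.4  49.4] tilt [-0.1 20.5 -0.2] F lamp [-0.   0.5 -2. ] open 0.363 ff 60.25220274925232 M [ 0.01 -0.21 -0.  ]
shift mm [-44.5  -1.6  -1.8]
P lamp [-17.7   1.5  50.4]
```

Emit:
move_arm:
  moves:
    - [0.2,[-0.004,-0.0008,-0.0009],[0,0,0]]
    - [0.2,[-0.004,-0.0008,-0.0009],[0,0,0.003]]
    - [0.2,[-0.004,0,0],[0,0,0]]
    - [0.2,[-0.004,0,0],[0,0,0]]
    - [0.2,[-0.004,0,0],[0,0,0]]
    - [0.2,[-0.004,0,0],[0,0,0]]
    - [0.2,[-0.004,0,0],[0,0,0]]
    - [0.2,[-0.003,0,0],[0,0,0]]
    - [0.2,[0,0,0],[0,0,0]]
    - [0.2,[0,0,0],[0,0,0]]

```text
time: 20.45
eef_pos: [0.5507, 0.0219, 0.0409]
tcp_rot: [-0.079, 0.981, -0.014, -0.177]
contact_force: [0.9, 0.4, -1.1]
opening: 0.364
finger_force: 60.2
```

```bash
python3 lp.py -10 0 35.5
```

```text
t 20.45 lamp TCP mm [-22.2  -0.2  40.9] tilt [-0.  20.5 -0. ] F lamp [ 0.9  0.3 -1.1] open 0.364 ff 60.23172855377197 M [-0.04 -0.25  0.01]
shift mm [-13.3   0.2   0.8]
P lamp [12.4 -0.2 41.8]
```

Emit:
move_arm:
  moves:
    - [0.2,[-0.003,0,0.0004],[0,0,0]]
    - [0.2,[-0.003,0,0.0004],[0,0,0]]
    - [0.2,[-0.003,0,0],[0,0,0]]
    - [0.2,[-0.003,0,0],[0,0,0]]
    - [0.2,[-0.0015,0,0],[0,0,0]]
    - [0.2,[0,0,0],[0,0,0]]
    - [0.2,[0,0,0],[0,0,0]]
    - [0.2,[0,0,0],[0,0,0]]
    - [0.2,[0,0,0],[0,0,0]]
    - [0.2,[0,0,0],[0,0,0]]

```text
time: 21.28
eef_pos: [0.5621, 0.0237, 0.0361]
tcp_rot: [-0.079, 0.981, -0.014, -0.179]
contact_force: [-4.9, -1.4, 4.5]
opening: 0.365
finger_force: 60.4
```

```bash
python3 lp.py -10 0 35.5
```

```text
t 21.2833 lamp TCP mm [-10.6  -0.3  36.1] tilt [ 0.  20.6 -0. ] F lamp [-5.  -0.6  4.5] open 0.365 ff 60.367058515548706 M [-0.17  0.72 -0.  ]
shift mm [-0.8  0.3  0.3]
P lamp [23.9 -0.3 36.9]
```

Emit:
move_arm:
  moves:
    - [0.2,[-0.001,0,0],[0,0,0]]
    - [0.2,[-0.001,0,0],[0,0,0]]
    - [0.2,[-0.0008,0,0.0019],[0,-0.06,0]]
    - [0.2,[-0.0008,0,0.0019],[0,-0.06,0]]
    - [0.2,[-0.0008,0,0.0019],[0,-0.06,0]]
    - [0.2,[0,0,0],[0,0,0]]
    - [0.2,[0,0,0],[0,0,0]]
    - [0.2,[0,0,0],[0,0,0]]
    - [0.2,[0,0,0],[0,0,0]]
    - [0.2,[0,0,0],[0,0,0]]

```text
time: 22.12
eef_pos: [0.5636, 0.0241, 0.0284]
tcp_rot: [-0.08, 0.993, -0.007, -0.091]
contact_force: [-7.2, -2.1, 2.8]
opening: 0.367
finger_force: 60.4
```

```bash
python3 lp.py
```

```text
t 22.1167 lamp TCP mm [-9.1 -0.1 28.4] tilt [-0.  10.4 -0. ] F lamp [-7.4 -1.   2.8] open 0.367 ff 60.382572412490845 M [-0.19  0.86  0.03]
P lamp [24.7 -0.1 35.4]
```

Emit:
move_arm:
  moves:
    - [0.2,[-0.0002,0,0.0019],[0,-0.06,0]]
    - [0.2,[-0.0002,0,0.0019],[0,-0.06,0]]
    - [0.2,[-0.0002,0,0.0019],[0,-0.06,0]]
    - [0.2,[0,0,0],[0,0,0]]
    - [0.2,[0,0,0],[0,0,0]]
    - [0.2,[0,0,0],[0,0,0]]
    - [0.2,[0,0,0],[0,0,0]]
    - [0.2,[0,0,0],[0,0,0]]
    - [0.2,[0,0,0],[0,0,0]]
    - [0.2,[0,0,0],[0,0,0]]

```text
time: 22.95
eef_pos: [0.5642, 0.0239, 0.0229]
tcp_rot: [-0.08, 0.997, -0.0, -0.001]
contact_force: [-7.7, -3.0, 6.7]
opening: 0.362
finger_force: 60.5
```

```bash
python3 lp.py
```

```text
t 22.95 lamp TCP mm [-8.5 -0.4 22.9] tilt [ 0.   0.1 -0.1] F lamp [-8.1 -1.7  6.7] open 0.362 ff 60.529078245162964 M [-0.42  1.13  0.01]
P lamp [23.5 -0.4 35.9]
```

Emit:
move_arm:
  moves:
    - [0.2,[0.001,0,0],[0,0,0]]
    - [0.2,[0.001,0,0],[0,0,0]]
    - [0.2,[0.001,0,0],[0,0,0]]
    - [0.2,[0,0,0],[0,0,0]]
    - [0.2,[0,0,0],[0,0,0]]
    - [0.55,[0,0,0],[0,0,0]]
    - [0.55,[0,0,0],[0,0,0]]
    - [0.55,[0,0,0],[0,0,0]]
    - [0.55,[0,0,0],[0,0,0]]
    - [0.55,[0,0,0],[0,0,0]]

```text
time: 23.78
eef_pos: [0.5626, 0.0239, 0.0231]
tcp_rot: [-0.08, 0.997, 0.0, 0.002]
contact_force: [0.7, -0.1, 0.6]
opening: 0.551
finger_force: 0.0
```

```bash
python3 lp.py
python3 - <<'E'
from h import *
s=get_state();im=read_camera('wrist');c=cam('wrist',s);o=im[:,:,::-1].copy()
l=lambda *p:tuple(int(v) for v in proj(c,lampW(np.array(p)/1000))[0]*8)
for q in [((-40,-10,52.5),(-40,10,52.5)),((-42,-18,39.5),(-42,18,39.5)),((12,-20,65.5),(12,20,65.5))]:
    cv2.line(o,l(*q[0]),l(*q[1]),(255,255,0),1,cv2.LINE_AA,3)
cv2.imwrite('pics/w7.png',cv2.resize(o[100:334,100:412],(0,0),fx=2.5,fy=2.5,interpolation=2))
E
```

```text
t 23.7833 lamp TCP mm [-10.1  -0.2  23.1] tilt [ 0.  -0.2 -0. ] F lamp [ 0.6 -0.2  0.6] open 0.551 ff 0.0 M [-0.01 -0.01 -0.03]
P lamp [21.9 -0.2 36.2]
```

View pics/w7.png

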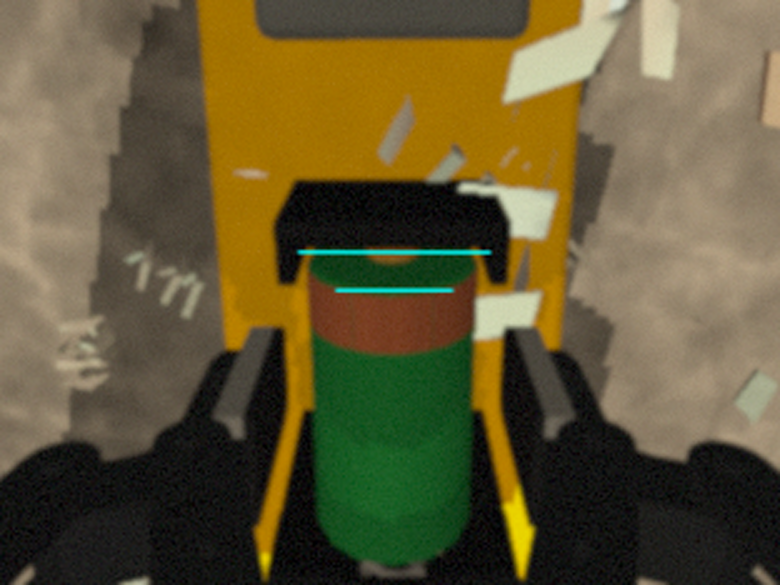

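The charged cell lies level and home: its nub is against the wall at (392,255) and its end edge falls on the predicted line. Now I retreat and go over the switch ball.

Emit:
move_arm:
  moves:
    - [0.65,[0,0,-0.005],[0,0,0]]
    - [0.65,[0,0,-0.02],[0,0,0]]
    - [0.65,[0,0,-0.04],[0,0,0]]
    - [0.7,[0,0,-0.04],[0,0,0]]
    - [0.7,[0.03,0,-0.015],[0,0,0]]
    - [0.7,[0.032,0,0],[0,0,0]]
    - [0.7,[0.032,0,0],[0,0,0]]
    - [0.7,[0.032,0,0],[0,0,0]]
    - [0.7,[0,0,0],[0,0,0]]
    - [0.7,[0,0,0],[0,0,0]]
  grip_force: 20

```text
time: 24.67
eef_pos: [0.4363, 0.0036, 0.1427]
tcp_rot: [-0.08, 0.997, 0.0, 0.002]
contact_force: [0.4, -0.5, -0.1]
opening: 0.7
finger_force: 0.0
```

```bash
python3 lp.py -137 0 58
```

```text
t 24.6667 lamp TCP mm [-138.    -0.   142.7] tilt [ 0.  -0.2  0. ] F lamp [ 0.3 -0.5 -0.1] open 0.7 ff 0.0 M [-0.08 -0.05 -0.03]
shift mm [-0.7  0.1 84.7]
P lamp [-1.060e+02 -1.000e-01  1.558e+02]
```

Emit:
move_arm:
  moves:
    - [0.7,[0,0,0.02],[0,0,0]]
    - [0.7,[0,0,0.02],[0,0,0]]
    - [0.7,[0,0,0.02],[0,0,0]]
    - [0.7,[0,0,0.02],[0,0,0]]
    - [0.7,[0,0,0.004],[0,0,0]]
    - [0.1,[0,0,0],[0,0,0]]
    - [0.1,[0,0,0],[0,0,0]]
    - [0.1,[0,0,0],[0,0,0]]
    - [0.1,[0,0,0],[0,0,0]]
    - [0.1,[0,0,0],[0,0,0]]
  grip_force: 20

```text
time: 25.5
eef_pos: [0.4392, 0.0035, 0.0601]
tcp_rot: [-0.08, 0.997, -0.0, 0.003]
contact_force: [0.8, 0.7, 2.5]
opening: 0.286
finger_force: 19.7
```

```bash
python3 lp.py -89 0 58
```

```text
t 25.5 lamp TCP mm [-135.1   -0.6   60.1] tilt [ 0.  -0.4 -0. ] F lamp [0.9 0.6 2.5] open 0.286 ff 19.7399765253067 M [ 0.21 -0.05 -0.03]
shift mm [-46.1   0.6   2.4]
P lamp [-103.2   -0.6   73.3]
```

Emit:
move_arm:
  moves:
    - [0.1,[-0.0076,0,-0.0034],[0,0,0]]
    - [0.1,[-0.0081,0,-0.0021],[0,0,0]]
    - [0.1,[-0.0083,0,-0.0007],[0,0,0]]
    - [0.1,[-0.0083,0,0.0007],[0,0,0]]
    - [0.1,[-0.0081,0,0.0021],[0,0,0]]
    - [0.1,[-0.0076,0,0.0034],[0,0,0]]
    - [0.1,[-0.001,0,0],[0,0,0]]
    - [0.1,[0,0,0],[0,0,0]]
    - [0.1,[0,0,0],[0,0,0]]
    - [0.1,[0,0,0],[0,0,0]]

```text
time: 26.33
eef_pos: [0.4869, 0.0114, 0.059]
tcp_rot: [-0.08, 0.997, -0.0, 0.002]
contact_force: [0.9, -1.0, 0.2]
opening: 0.289
finger_force: 20.3
```

```bash
python3 lp.py
```

```text
t 26.3333 lamp TCP mm [-86.9  -0.5  59. ] tilt [ 0.  -0.3 -0. ] F lamp [ 0.7 -1.1  0.2] open 0.289 ff 20.32595694065094 M [-0.26 -0.14  0.03]
P lamp [-54.9  -0.5  72.2]
```

Moved 48 mm along the arc; now release, lift away and check.

Emit:
move_arm:
  moves:
    - [0.7,[0,0,0],[0,0,0]]
    - [0.7,[0,0,0],[0,0,0]]
    - [0.7,[0,0,0],[0,0,0]]
    - [0.7,[0,0,-0.02],[0,0,0]]
    - [0.7,[0,0,-0.03],[0,0,0]]
    - [0.7,[0,0,-0.04],[0,0,0]]
    - [0.7,[0,0,-0.04],[0,0,0]]
    - [0.7,[0,0,-0.02],[0,0,0]]
    - [0.7,[0,0,0],[0,0,0]]
    - [0.7,[0,0,0],[0,0,0]]

```text
time: 27.17
eef_pos: [0.4864, 0.0114, 0.2103]
tcp_rot: [-0.08, 0.997, -0.0, 0.003]
contact_force: [0.4, 0.3, -1.1]
opening: 0.698
finger_force: 0.0
```

Run:
```python
from h import *
s=get_state();im=read_camera('wrist');c=cam('wrist',s);print(s['time'],s['eef_pos'])
l=np.load('lamp.npy');L=lambda W:(R.from_euler('z',-l[2]).apply(W-np.r_[l[:2],0])*1000).round(1)
r=mask(im,(0,150,50),(8,255,255))|mask(im,(172,150,50),(180,255,255))
for b,st,ce in blobs(r,150): print('red',st,L(plane(c,ce,.074)))
m=mask(im,(45,80,30),(80,255,255))|mask(im,(5,120,40),(17,255,255));b=min(blobs(m,300),key=lambda b:np.linalg.norm(b[2]-proj(c,lampW(np.array([-.011,0,.05])))[0]))
W=L(plane(c,np.argwhere(b[0])[:,::-1],.0525));k=abs(W[:,1])<6;print('green x ext z=52.5',W[k,0].min(),W[k,0].max(),'y',np.percentile(L(plane(c,np.argwhere(b[0])[:,::-1],.036))[:,1],[1,50,99]))
```

```text
27.1667 [0.48639299 0.01143149 0.210318  ]
red [   8  131  116  116 9700] [[ -73.9 -195.6   74. ]]
red [245 158  25  25 471] [[-94.   -0.4  74. ]]
green x ext z=52.5 -47.4 19.4 y [-14.96  -0.5   14.3 ]
```

```bash
python3 -c "
from plant import *
print(sign_off())"
```

```text
the job is handed in; nothing more can be done
None
```

I handed the job in after about 27 s. By my camera checks, the flat cell is in the tray, the green cell is home with its nub at the contact wall, and the switch is at about 0.93 rad. The judge's result was not shown.

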